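# Put the examination lenses away in order of size

### The job

Put the four loose examination lenses away on the wooden lens stand, one lying flat, glass up, in the middle of each grey pad, in order of size: the smallest on the pad next to the knob post, the largest at the other end. They are glass, so set each one down rather than dropping it, and do not knock over the eye-drop bottle that stands among them.

Things in the scene. Friction and masses are not known exactly. Their poses are not given: they have to be found in the camera images.
- lens_smallest_center (a point): the smallest of four loose examination lenses: a round black disc 28 mm in diameter and 22 mm tall with a straight side, a thin bright line round it and a broad black rim around round pale glass on top (bulging under 2 mm), lying flat, glass up. The point is at its centre, half-way up (11 mm above its underside); z is up through the glass. 18 to 120 g.
- lens_second_center (a point): the second smallest of four loose examination lenses: a round black disc 38 mm in diameter and 22 mm tall with a straight side, a thin bright line round it and a broad black rim around round pale glass on top (bulging under 2 mm), lying flat, glass up. The point is at its centre, half-way up (11 mm above its underside); z is up through the glass. 18 to 120 g.
- lens_third_center (a point): the third (second largest) of four loose examination lenses: a round black disc 48 mm in diameter and 22 mm tall with a straight side, a thin bright line round it and a broad black rim around round pale glass on top (bulging under 2 mm), lying flat, glass up. The point is at its centre, half-way up (11 mm above its underside); z is up through the glass. 18 to 120 g.
- lens_largest_center (a point): the largest of four loose examination lenses: a round black disc 58 mm in diameter and 22 mm tall with a straight side, a thin bright line round it and a broad black rim around round pale glass on top (bulging under 2 mm), lying flat, glass up. The point is at its centre, half-way up (11 mm above its underside); z is up through the glass. 18 to 120 g.
- pad_a: first of four identical round grey pads in a straight row, 78 mm apart, on the fixed lens stand (a wooden plank 88 x 410 mm, 12 mm thick, lying on the table). 64 mm in diameter, 2 mm thick, with a tiny white dot at its centre. The origin is the centre of its underside, on the plank's upper face; its upper face is 2 mm above the origin (14 mm above the table). z is up, y runs along the row from pad_a towards pad_d, x across the plank. It does not move during the job.
- pad_b: second of four identical round grey pads in a straight row, 78 mm apart, on the fixed lens stand (a wooden plank 88 x 410 mm, 12 mm thick, lying on the table). 64 mm in diameter, 2 mm thick, with a tiny white dot at its centre. The origin is the centre of its underside, on the plank's upper face; its upper face is 2 mm above the origin (14 mm above the table). z is up, y runs along the row from pad_a towards pad_d, x across the plank. It does not move during the job.
- pad_c: third of four identical round grey pads in a straight row, 78 mm apart, on the fixed lens stand (a wooden plank 88 x 410 mm, 12 mm thick, lying on the table). 64 mm in diameter, 2 mm thick, with a tiny white dot at its centre. The origin is the centre of its underside, on the plank's upper face; its upper face is 2 mm above the origin (14 mm above the table). z is up, y runs along the row from pad_a towards pad_d, x across the plank. It does not move during the job.
- pad_d: fourth of four identical round grey pads in a straight row, 78 mm apart, on the fixed lens stand (a wooden plank 88 x 410 mm, 12 mm thick, lying on the table). 64 mm in diameter, 2 mm thick, with a tiny white dot at its centre. The origin is the centre of its underside, on the plank's upper face; its upper face is 2 mm above the origin (14 mm above the table). z is up, y runs along the row from pad_a towards pad_d, x across the plank. It does not move during the job.
- knob_post: a fixed steel post with a black ball knob on top, 47 mm tall and 22 mm wide, standing at one end of the lens stand in line with the pads, 70 mm beyond the centre of the end pad; it is sometimes at the pad_a end and sometimes at the pad_d end (the other end has only a flat steel cap). Origin at the centre of its foot, on the plank.
- drops_center (a point): a light white eye-drop bottle with an orange cap, 26 mm in diameter and 62 mm tall, standing loose on the table among the lenses; it is not part of the job and should stay standing. The point is on its axis, half-way up (31 mm); z is up.

How it is judged:
By the outcome, as a careful person would: the job done as asked, in the order asked, and still so for the second after the job is handed in, with the robot touching nothing.
It also fails if it takes over 96 s, if anything falls off the work surface, if the arm or the gripper's body presses on something with over 40 N, if the wrist force passes 120 N, or if a joint passes its speed limit or range.

### The arm

A 6-joint arm with a two-finger parallel gripper is mounted at the origin on the work surface. World frame = base frame: x ahead of the robot, y to its left, z up, the work surface at z = 0. Lengths are in m, angles in rad, forces in N, time in s.
With the tool pointing down it reaches from about 0.375 to 0.975 m from the base axis. Payload 3.8 kg.
Tool frame: the origin (TCP) lies midway between the tips of the shut fingers; the grasp point (between the pads) lies 19 mm behind it; z points along the fingers, y is the line along which they close (so a half turn about z gives the same grasp; the last joint's range is limited). The gripper opens to 88 mm and grips with 3 to 60 N. Pads are 18 mm wide; open, the fingers measure 123 mm over their backs; the gripper's body (75 mm by 187 mm) begins 45 mm behind the grasp point.
Start: joints at [-1.377, 0.264, 1.604, -0, 1.274, -0.037], TCP at [0.154, -0.657, 0.239] pointing down, gripper open.
Joint ranges: [-2.63, 2.63], [-0.94, 2.18], [0.31, 2.57], [-1.31, 4.45], [0, 2.66], [-2.55, 2.55]. Speed limits (rad/s): [2.57, 2.57, 3.14, 3.14, 3.14, 3.14].

### API

Orientations are given as a rotation vector (axis times angle).
In Python, from cell import manip, inverse_kinematics, cams, order gives the robot as it stands. Calls block until the motion is done:
- manip.move_pose(position, orientation): joint-space move of the TCP to a pose.
- manip.move_linear(position, rate=0.15, rot=None): straight line of the TCP; rot=None keeps the orientation; rate is the mean speed in m/s.
- manip.set_joints(angles): joint-space move.
- manip.set_gripper(opening, force=None): finger opening in m; force is the grip in N (None keeps the last); returns when the fingers have stopped.
- manip.dwell(seconds).
- inverse_kinematics(position, orientation): joint angles nearest the present ones, or None.
- manip.state(): the state.
- cams.capture(name): name is "side" or "top"; returns a dict with "image" (384x512x3 uint8, blue, green, red), "z_map" (384x512 float32, m along the optical axis (not along the pixel's ray), 0 where there is no reading), "intrinsics" (3x3 intrinsics, pixels), "k1" (the pictures are not rectified: a ray, as slopes to the right and down, at radius r is drawn at 1 + k1 r^2 times it, then the intrinsics apply), "position" and "orientation" of the camera in the world. Camera axes: x right, y down, z forward; pixel columns grow to the right and rows downward; lengths in m; the calibration is good to about 2 mm. A picture is of the moment at which its call begins.
A pose or a line that the arm cannot do raises manip.IKError and nothing moves.
- order.close_job(): hands the job in; it is judged then, once.
The state is a dict: "clock": time; "joint_pos": joint angles; "joint_velocities": joint speeds; "tau": joint torques, N m; "tool_pos": TCP position; "tcp_rot": TCP orientation; "contact_force": force on the tool from outside, world axes, zero at the start; "moment": the same for the moment, N m; "gripper_width": finger opening in m; "grasp_force": force on a finger pad.
Only numpy, scipy, OpenCV 4.12 (cv2) and the standard library are available. Lean on these libraries where they do the work, as an engineer would, in place of code of your own. Each camera call takes 0.05 s, during which the arm holds its last target. There are 200 camera calls.

## Working session

There is one attempt and no reset: what is moved stays moved. The work goes in short steps, each a Python script; the robot and the scene stay as the last script left them, time stands still between calls to the robot, and variables do not carry over. Pictures are saved under pics/ and viewed, at most 14 in all, crops included, and the job is handed in when it is done.

```bash
mkdir -p pics; ls; python3 - <<'E'
from cell import manip,cams
import cv2
for n in("side","top"):
    c=cams.capture(n); cv2.imwrite(f"pics/{n}0.png",c["image"])
    print(n,c["intrinsics"],c["k1"],c["position"],c["orientation"])
print(manip.state())
E
```

```text
pics
side [[498.16536492   0.         256.05899202]
 [  0.         498.16536492 205.50966435]
 [  0.           0.           1.        ]] -0.008868519428390977 [0.32998153 1.15341849 1.07665097] [-0.29531439  2.77958598 -1.2732549 ]
top [[443.42305999   0.         252.66223062]
 [  0.         443.42305999 190.75049757]
 [  0.           0.           1.        ]] 0.02535368650413082 [0.36285979 0.01634713 1.08848472] [-2.13182886  2.11360074 -0.19774566]
{'clock': 0.1, 'joint_pos': array([-1.37689227e+00,  2.64696860e-01,  1.60524879e+00, -7.98165499e-06,
        1.27374486e+00, -3.68818844e-02]), 'joint_velocities': array([ 0.0005187 , -0.00171751, -0.00336345,  0.00047961, -0.00087202,
        0.00179409]), 'tau': array([-1.00535499e-04, -5.03617966e+01, -3.58070576e+01,  7.30375573e-02,
        2.33339507e-02, -4.65059441e-05]), 'tool_pos': array([ 0.15428062, -0.65644867,  0.23749357]), 'tcp_rot': array([-3.11862253e+00, -3.61476654e-01,  2.70220360e-04]), 'contact_force': array([ 0.50581645, -0.07338297,  0.23500272]), 'moment': array([-0.01389847,  0.02934595,  0.03318244]), 'grasp_force': 0.0, 'gripper_width': 0.08784701146020625}
```

View pics/top0.png

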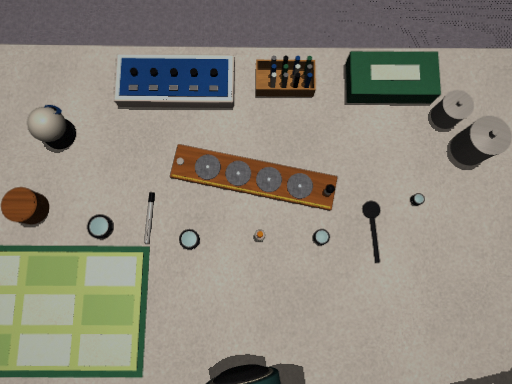

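View pics/side0.png

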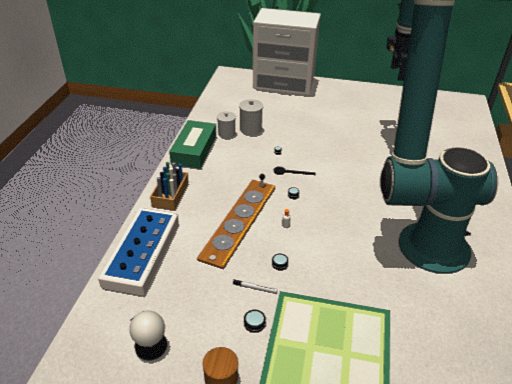

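Top view: the stand's pads are at about (207,166), (238,173), (268,180) and (299,186), with the knob at (329,190). From smallest to largest, the lenses are at (417,199), (321,237), (190,239) and (100,226), and the bottle is at (259,236). The side view shows the same layout.

```bash
cat > h.py <<'E'
import numpy as np, cv2
from scipy.spatial.transform import Rotation as R
from cell import manip,cams,inverse_kinematics,order
def ray(c,px):
    u=cv2.undistortPoints(np.array([[px]],float),c["intrinsics"],np.array([c["k1"],0,0,0,0.]))[0,0]
    return R.from_rotvec(c["orientation"]).apply([u[0],u[1],1])
def plane(c,px,z):
    d=ray(c,px); p=np.array(c["position"]); return p+d*(z-p[2])/d[2]
def project(c,P):
    r=R.from_rotvec(c["orientation"]).inv(); 
    q=r.apply(np.array(P)-c["position"])
    return cv2.projectPoints(q.reshape(1,3),np.zeros(3),np.zeros(3),c["intrinsics"],np.array([c["k1"],0,0,0,0.]))[0].ravel()
def blob(c,P,kind,half=14):
    """centroid (px) and area of the glass / pad blob nearest the projection of P"""
    hsv=cv2.cvtColor(c["image"],cv2.COLOR_BGR2HSV)
    b,g,r=[c["image"][...,i].astype(int) for i in range(3)]
    if kind=="glass": m=(b-r>12)&(b>80)
    if kind=="pad": m=(abs(b-r)<25)&(hsv[...,2]>60)
    if kind=="cap": m=(r-b>90)&(r-g>40)
    m=cv2.morphologyEx(m.astype(np.uint8),cv2.MORPH_OPEN if kind=="pad" else cv2.MORPH_CLOSE,np.ones((3,3)))
    n,_,st,ce=cv2.connectedComponentsWithStats(m)
    u=project(c,P); ok=[i for i in range(1,n) if st[i,4]>=6 and np.hypot(*(ce[i]-u))<half]
    if not ok: return None
    i=max(ok,key=lambda i:st[i,4]); return ce[i],st[i]
E
python3 - <<'E'
from h import *
C={n:cams.capture(n) for n in("top","side")}
T=C["top"]
for k,px,z,kind in [("L1",(417,199),.022,"glass"),("L2",(321,237),.022,"glass"),("L3",(190,239),.022,"glass"),("L4",(100,226),.022,"glass"),
  ("pa",(207,166),.014,"pad"),("pb",(238,173),.014,"pad"),("pc",(268,180),.014,"pad"),("pd",(299,186),.014,"pad"),("cap",(259,236),.06,"cap")]:
    P=plane(T,px,z); print(k,P.round(4))
    for n in C:
        o=blob(C[n],P,kind)
        if o is None: print("  ",n,None,project(C[n],P)); continue
        zz=C[n]["z_map"][int(o[0][1]),int(o[0][0])]
        d=ray(C[n],o[0]); f=R.from_rotvec(C[n]["orientation"]).apply([0,0,1])
        print("  ",n,o[0].round(1),o[1][2:],plane(C[n],o[0],z).round(4),"depthpt",(C[n]["position"]+d*zz/(d@f)).round(4))
im=T["image"][130:270,60:460]; cv2.imwrite("pics/c1.png",cv2.resize(im,None,fx=2,fy=2,interpolation=cv2.INTER_CUBIC))
E
```

```text
L1 [ 0.5477 -0.381   0.022 ]
   top [418.8 198.1] [ 8  7 44] [ 0.5499 -0.3854  0.022 ] depthpt [ 0.5497 -0.3848  0.0236]
   side [277.5 147.6] [ 6  2 10] [ 0.5493 -0.3857  0.022 ] depthpt [ 0.5486 -0.3811  0.0251]
L2 [ 0.4532 -0.1462  0.022 ]
   top [321.2 236.1] [11 11 98] [ 0.4553 -0.1468  0.022 ] depthpt [ 0.4554 -0.1469  0.0217]
   side [293.3 190.2] [ 9  5 35] [ 0.4543 -0.1482  0.022 ] depthpt [ 0.4535 -0.1395  0.0291]
L3 [0.4457 0.1678 0.022 ]
   top [188.6 238.4] [ 14  14 157] [0.4472 0.1711 0.022 ] depthpt [0.4471 0.171  0.0232]
   side [279.8 258.7] [13  9 88] [0.4459 0.1707 0.022 ] depthpt [0.4458 0.1722 0.0235]
L4 [0.4753 0.3849 0.022 ]
   top [ 98.5 225.7] [ 17  16 219] [0.4761 0.3885 0.022 ] depthpt [0.4757 0.3873 0.0256]
   side [254.3 317.9] [ 17  13 170] [0.4753 0.3893 0.022 ] depthpt [0.4754 0.389  0.0216]
pa [0.628  0.1329 0.014 ]
   top [207.2 166.7] [ 25  25 492] [0.6263 0.1324 0.014 ] depthpt [0.6268 0.1326 0.012 ]
   side [222.6 242.1] [ 20  15 243] [0.6261 0.1338 0.014 ] depthpt [0.6253 0.1367 0.0171]
pb [0.6108 0.0554 0.014 ]
   top [237.8 172.9] [ 25  25 493] [0.6111 0.0559 0.014 ] depthpt [0.6117 0.056  0.0114]
   side [233.6 225.8] [ 20  14 219] [0.6107 0.0573 0.014 ] depthpt [0.6114 0.0545 0.0113]
pc [ 0.5937 -0.0191  0.014 ]
   top [277.4 184.5] [   512    384 159686] [ 0.5825 -0.0425  0.014 ] depthpt [ 0.582  -0.0423  0.0166]
   side [243.9 210.7] [ 19  14 199] [ 0.5952 -0.0191  0.014 ] depthpt [ 0.5952 -0.0189  0.0142]
pd [ 0.5791 -0.0957  0.014 ]
   top [299.4 185.4] [ 26  26 508] [ 0.5806 -0.0967  0.014 ] depthpt [ 0.5811 -0.097   0.0116]
   side [253.6 196.5] [ 18  12 178] [ 0.5795 -0.0957  0.014 ] depthpt [ 0.5806 -0.1012  0.0093]
cap [0.451  0.0029 0.06  ]
   top [259.7 233.6] [ 6  6 27] [0.4567 0.0013 0.06  ] depthpt [0.4568 0.0013 0.0592]
   side [286.4 211.1] [ 4  6 17] [0.4554 0.0047 0.06  ] depthpt [0.4553 0.0053 0.0605]
```

View pics/c1.png

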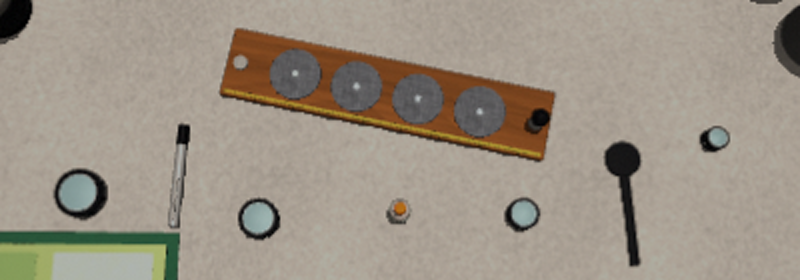

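Both views agree to within 2 mm, and the pad row measures 234 mm as it should. The knob is at the right-hand (−y) end. I'll close the fingers across the plank and start with the smallest lens.

```bash
cat >> h.py <<'E'
L={1:(.5496,-.3855,.028),2:(.4548,-.1475,.038),3:(.4466,.1709,.048),4:(.4757,.3889,.058)}
P={1:(.5800,-.0962),2:(.5954,-.0198),3:(.6108,.0567),4:(.6262,.1331)}
A=np.array([.9803,-.1974,0])
def rots(y):
    out=[]
    for s in(1,-1):
        Y=s*np.array(y,float); Z=np.array([0,0,-1.]); out.append(R.from_matrix(np.c_[np.cross(Y,Z),Y,Z]).as_rotvec())
    return out
def best(p,y):
    q0=np.array(manip.state()["joint_pos"]); c=[]
    for r in rots(y):
        q=inverse_kinematics(p,r)
        if q is not None: c.append((abs(np.array(q)-q0).max(),tuple(r)))
    return np.array(min(c)[1])
def tz(): return manip.state()["tool_pos"][2]
def pick(i,y=A,xy=None):
    x0,y0,d=L[i]
    if xy is not None: x0,y0=xy
    r=best((x0,y0,.14),y)
    manip.move_pose((x0,y0,.14),r); manip.set_gripper(min(.086,d+.026))
    manip.move_linear((x0,y0,.03),rate=.12); manip.move_linear((x0,y0,.005),rate=.05)
    s=manip.state(); print("pick at",s["tool_pos"].round(4),"F",s["contact_force"].round(1))
    manip.set_gripper(0,force=15); s=manip.state(); print("width",s["gripper_width"],"grip",s["grasp_force"])
    h=s["tool_pos"][2]; manip.move_linear((x0,y0,.14),rate=.12)
    print("lifted width",manip.state()["gripper_width"]); return h
def place(i,h,y=A):
    x0,y0=P[i]; w=manip.state()["gripper_width"]
    r=best((x0,y0,.14),y); manip.move_pose((x0,y0,.14),r)
    manip.move_linear((x0,y0,h+.014+.012),rate=.1); manip.dwell(.2)
    f0=manip.state()["contact_force"][2]; off=tz()-(h+.026); zc=h+.026
    while tz()>h+.0130:
        zc-=.001; manip.move_linear((x0,y0,zc),rate=.02)
        f=manip.state()["contact_force"][2]-f0
        if f>2: break
    s=manip.state(); print("down",s["tool_pos"].round(4),"bottom est",(s["tool_pos"][2]-h).round(4),"dF",round(f,2),"sag",off.round(4))
    manip.set_gripper(min(.086,w+.022)); manip.dwell(.2)
    manip.move_linear((x0,y0,.14),rate=.1); print("clock",manip.state()["clock"])
E
python3 - <<'E'
from h import *
h=pick(1); place(1,h)
E
```

```text
pick at [ 0.5494 -0.3854  0.0046] F [ 0.2 -0.1  1.1]
width 0.026608438969554952 grip 15.000074207782745
lifted width 0.026765794471009206
down [ 0.5801 -0.0962  0.0192] bottom est 0.014 dF 6.15 sag 0.0008
clock 14.0333
```

```bash
python3 - <<'E'
from h import *
h=pick(2); place(2,h)
c=cams.capture("top")
for i in (1,2):
    o=blob(c,[*P[i],.036],"glass"); print(i,o and plane(c,o[0],.036).round(4),P[i])
cv2.imwrite("pics/c2.png",cv2.resize(c["image"][130:270,60:460],None,fx=2,fy=2,interpolation=cv2.INTER_CUBIC))
E
```

```text
pick at [ 0.4546 -0.1474  0.0047] F [ 0.3 -0.   0.5]
width 0.03628152533326842 grip 15.000157803297043
lifted width 0.0362636194602716
down [ 0.5956 -0.0198  0.0192] bottom est 0.014 dF 7.72 sag 0.0008
clock 26.1167
1 [ 0.5848 -0.0959  0.036 ] (0.58, -0.0962)
2 None (0.5954, -0.0198)
```

View pics/c2.png

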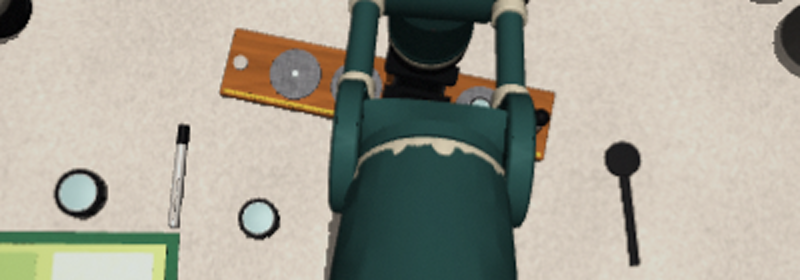

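The arm hides lens 2, while lens 1's glass shows on its pad at about crop (481,104). I'll place the last two, then swing clear and check.

```bash
python3 - <<'E'
from h import *
h=pick(3); place(3,h)
h=pick(4,y=(0,1,0)); place(4,h)
q=np.array(manip.state()["joint_pos"]); q[0]=1.3; manip.set_joints(q)
C={n:cams.capture(n) for n in("top","side")}
for i in P:
    for n in C:
        o=blob(C[n],[*P[i],.036],"glass",10); print(i,n,o and (plane(C[n],o[0],.036)[:2]-P[i]).round(4),o and o[1][4])
for n in C: print("cap",blob(C[n],[.456,.003,.06],"cap"))
cv2.imwrite("pics/c3.png",cv2.resize(C["top"]["image"][130:270,150:350],None,fx=4,fy=4,interpolation=cv2.INTER_CUBIC))
cv2.imwrite("pics/c4.png",cv2.resize(C["side"]["image"][160:290,180:340],None,fx=4,fy=4,interpolation=cv2.INTER_CUBIC))
print(manip.state()["clock"])
E
```

```text
pick at [0.4464 0.1708 0.0047] F [ 0.4 -0.6  0.3]
width 0.046667720512361635 grip 15.000141263008118
lifted width 0.04668981661925791
down [0.6109 0.0567 0.0192] bottom est 0.014 dF 6.81 sag 0.0008
clock 38.65
pick at [0.4755 0.3888 0.0046] F [0.  0.4 0.4]
width 0.056642558388395096 grip 15.00008225440979
lifted width 0.05656353894521203
down [0.6263 0.1331 0.0193] bottom est 0.014 dF 5.25 sag 0.0009
clock 51.875
1 top [0.0004 0.0008] 51
1 side [0.0007 0.0002] 18
2 top [0.0003 0.0003] 89
2 side [ 0.     -0.0018] 41
3 top [0.0007 0.0004] 150
3 side [ 0.0005 -0.0015] 69
4 top [ 0.0003 -0.0004] 216
4 side [ 0.     -0.0011] 112
cap (array([259.7037037 , 233.55555556]), array([257, 231,   6,   6,  27], dtype=int32))
cap (array([286.41176471, 211.11764706]), array([285, 209,   4,   6,  17], dtype=int32))
54.4083
```

View pics/c3.png

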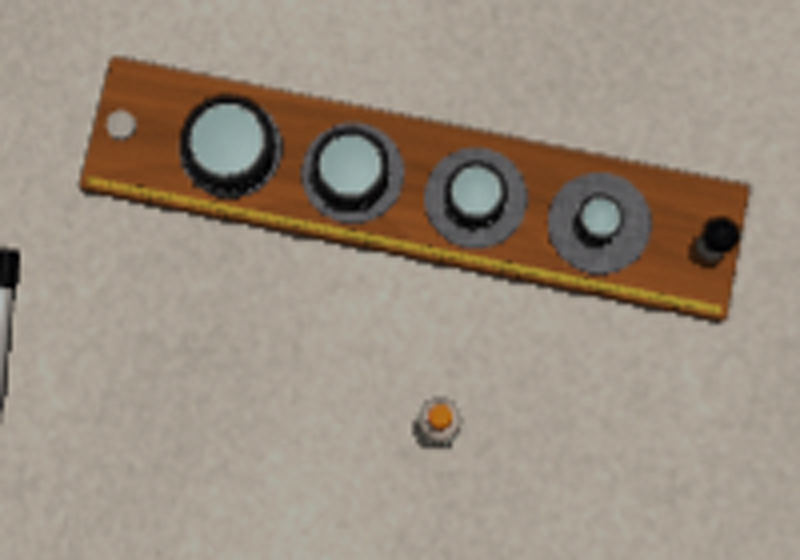

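View pics/c4.png

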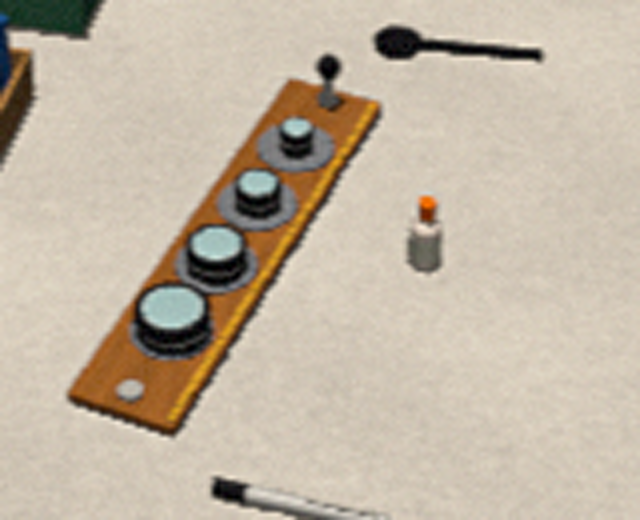

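Both views show all four lenses flat, glass up and centred on their pads to within 2 mm. The smallest (top crop 600,217) is beside the knob (720,235), the largest (228,142) is at the cap end, and the bottle (438,418) is still standing where it was.

```bash
python3 -c "
from cell import order; print(order.close_job())"
```

```text
the job is handed in; nothing more can be done
None
```

All four lenses are on the stand in size order, the smallest next to the knob post, each within about 2 mm of its pad's centre; the bottle is still standing, and the job was handed in at about 54 s.

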